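# Fit the new blade in the label scraper

## Task

Fit the new blade in the scraper that is held in the vice: slide it back on the bed, flat, until its notch sits over the locating pin and its back edge is square against the shoulder. Then fold the clamp plate down flat onto it and swing the lock lever right round to its stop. Leave everything else on the bench where it is.

Things in the scene. Friction and masses are not known exactly. Their poses are not given: they have to be found in the camera images.
- pin (a point): upright steel locating pin of the scraper's head, 10 mm in diameter, 10 mm high; this point is on its axis at the level of the bed's top face (60 mm above the bench). Axes: x level, from the head's open front to the shoulder, hinge, vice and handle (the way the blade slides home); y left when looking along x; z up
- scraper: scraper held fast by its ferrule in a vice; origin on the bench under the shoulder's face, 11 mm behind the pin's axis; axes as the pin's. In this frame (mm): flat bed x -82 to 16, y -50 to 50, top z 60; shoulder: straight step 6 mm high, face at x = 0; vice x 68 to 184, y -74 to 150, z up to 62 (its T-bar, at x 126 y 144, to 80); handle to x 336. Free space before and beside the bed
- blade: the new blade, loose and askew on the front of the bed; origin under its centre. Flat steel, y 110 mm wide, x 84 mm deep, 5 mm thick, 0.22 to 0.4 kg. Back edge, with the notch, at x = +42 mm; cutting edge at the front covered by a clipped-on grey plastic strip (x -42 to -28 mm, full width, 7 mm high, flush below) which stays on and may be pushed. Slides with 1 to 3 N
- blade_mid (a point): centre of the new blade, half-way up its 5 mm; its axes as blade's
- blade_notch (a point): on the blade's underside, the point that lies on the pin's axis when the blade is home: 31 mm behind the centre on the middle line, 11 mm in from the back edge. The notch is a slot 14 mm wide and 19 mm deep, open at the back edge, flaring over its last 7 mm to 28 mm. Axes as blade's
- clamp_plate (a joint): clamp plate's hinge, rad: 0 = shut, level, flat on the blade; grows as it opens; 1.57 upright; starts leaning back at 1.7 to 1.88. Stiff: it stays where it is left; 2 to 4 N at its free edge turn it
- clamp_hinge (a point): middle of the clamp plate's hinge axis (level, along the pin's y), 19 mm behind the pin's axis, 10 mm above the bed. Turns with the plate: its x points away from the free edge, its z out of the outer face (up when shut)
- clamp_edge (a point): middle of the clamp plate's free edge on the outer face, 54 mm from the hinge axis. Steel plate 96 mm wide, 5 mm thick, with a hole over the pin; the hinge axis lies in the plane of its outer face
- lock_lever (a joint): lock lever about its upright pivot, rad: 0 = locked (stop): nose over the shut plate's right rear corner, handle straight out to the right (the pin's -y). Grows to 1.5 as the handle swings back to the vice (the pin's +x; counter-clockwise from above). Starts open, 1.2 to 1.5. Stays where it is left; 1 to 2 N at the knob. Locked too early, its nose keeps the plate from shutting
- lever_pivot (a point): on the lever's pivot axis at the handle's top face, 27 mm behind the pin's axis, 62 mm to its right, 16.5 mm above the bed. Turns with the lever: the handle points along its -y
- lever_knob (a point): centre of the upright black knob at the end of the lever's handle, 55 mm from the pivot: 14 mm in diameter, 24 mm high (16.5 to 40.5 mm above the bed)
- worn_blade: bystander: the old blade: same shape as the new one (110 x 82 x 5 mm, notched) but brown with wear and without an edge strip; it lies on the bench beside the scraper, origin under its centre
- screwdriver: bystander: screwdriver with a black handle lying on the bench beside the scraper, about 200 mm long
- circuit_board: bystander: green circuit board 120 x 85 mm, flat on the bench
- dash_camera: bystander: black dash camera 95 mm wide, 60 mm high
- tape_roll: bystander: roll of brown packing tape standing flat, 112 mm across, 48 mm high
Mind the look-alikes: they are no part of the job. Leave any orange, pink or purple look-alike of the blade alone.

How it is judged:
On the way, in this order (a step that is already met when the one before it is completed fails the run):
1. the new blade is home: notch over the pin, back edge square against the shoulder (horizontal distance between blade_notch and pin below 0.004 m and angle between the x axis of blade_mid and the x axis of pin, either way round below 0.06 rad and z of blade_notch in the frame of pin between -0.002 and 0.002 m and angle between blade_mid's own z axis and vertical below 0.04 rad), for 0.2 s.
2. the clamp plate lies flat on the blade, the lever not yet locked (all of step 1 and value of joint clamp_plate below 0.045 rad and not (value of joint lock_lever below 0.12 rad)), for 0.2 s.
At the end, for the whole second after the job is handed in: The new blade lies flat on the bed, its notch point within 4 mm of the pin's axis and square to the shoulder within 0.06 rad; the clamp plate is shut on it (joint below 0.045 rad), the lock lever is at its stop (joint below 0.12 rad), all at rest (all of step 1 and value of joint clamp_plate below 0.045 rad and value of joint lock_lever below 0.12 rad and linear speed of blade below 0.01 m/s); the robot touches nothing.
It fails at once if another thing on the bench is disturbed (moved more than 30 mm) (distance of any of worn_blade, screwdriver, circuit_board, dash_camera, tape_roll from where it was at the start of the episode above 0.03 m).
It also fails if it takes over 72 s, if anything falls off the work surface, if the arm or the gripper's body presses on something with over 40 N, if the wrist force passes 120 N, or if a joint passes its speed limit or range.

## Robot

A 6-joint arm with a two-finger parallel gripper is mounted at the origin on the work surface. World frame = base frame: x ahead of the robot, y to its left, z up, the work surface at z = 0. Lengths are in m, angles in rad, forces in N, time in s.
With the tool pointing down it reaches from about 0.3 to 0.825 m from the base axis. Payload 5.4 kg.
Tool frame: the origin (TCP) lies midway between the tips of the shut fingers; the grasp point (between the pads) lies 19 mm behind it; x points along the fingers, y is the direction in which the jaws open and shut, and the axes are right-handed (so a half turn about x gives the same grasp; the last joint's range is limited). The gripper opens to 92 mm and grips with 3 to 60 N. Pads are 20 mm wide; open, the fingers measure 128 mm over their backs; the gripper's body (75 mm by 189 mm) begins 69 mm behind the grasp point.
Start: joints at [0.953, 0.158, 1.597, -0, 1.386, -0.21], TCP at [0.228, 0.528, 0.215] pointing down, gripper open.
Joint ranges: [-2.91, 2.91], [-0.94, 2.29], [0.18, 2.7], [-1.29, 4.43], [0.17, 2.64], [-3, 3]. Speed limits (rad/s): [2.57, 2.57, 3.14, 3.14, 3.14, 3.14].

## Interface

Orientations are given as a unit quaternion [x, y, z, w].
In Python, from cell import robot, imaging, ticket gives the robot as it stands.
- The arm moves only by the shell command python3 -m jog 'ROWS' [OPENING]. ROWS is JSON, a list of rows, each a list of 2 entries, a list of its own where there are three numbers: the shift along the world's x, y, z scaled (see below), then the turn, a rotation vector about the world's x, y, z scaled (see below). A call has 1 to 12 rows; each row shifts and turns the pose as measured when the row begins; what a row does not reach is not made up. The controller multiplies each number of a shift by 0.1 m and each number of a turn by 0.5 rad. A row lasts 1/12 s, in which the tool goes at most 41.7 mm and 7.16 degrees, less where a joint would pass 70% of its speed; a pose out of reach is approached as far as the arm can. A call with a number of a shift or a turn outside -1 to 1 is refused whole. A call with a gripper value outside its range is refused whole. OPENING is the opening, from -1 (shut) to 1 (fully open), so that 0 is half open, set as the call begins (- or left out, the last holds). The fingers move at their own pace and stop on an object; the grip force is fixed at half the most. Time passes only in rows, so rows that do not move let the fingers close. It gives the time, the measured TCP pose, the force and the opening at its end, in the units of the state.
- robot.state(): the state, without advancing time (a new reading comes with each control period).
- imaging.camera(name): name is "side" or "top" or "wrist"; returns the picture (420x560x3 uint8, red, green, blue); there is no depth.
- imaging.get_calibration(name): a dict with "mtx" (3x3 intrinsics, pixels), "k1" (the pictures are not rectified: a ray, as slopes to the right and down, at radius r is drawn at 1 + k1 r^2 times it, then the intrinsics apply), "position" and "rotation" of the camera in the world. Camera axes: x right, y down, z forward; pixel columns grow to the right and rows downward; lengths in m; the calibration is good to about 2 mm. A picture is of the moment at which its call begins: read the wrist's pose just before it. get_calibration takes no time and is no camera call; for the wrist camera it gives the pose at the moment of the call.
- ticket.close_job(): hands the job in, once; it reports no verdict.
The state is a dict: "t": time; "joints": joint angles; "joint_vel": joint speeds; "joint_efforts": joint torques, N m; "eef_pos": TCP position; "orientation": TCP orientation; "ft_force": force on the tool from outside, world axes, zero at the start; "torque": the same for the moment, N m; "opening": finger opening in m.
Only numpy, scipy, OpenCV 4.12 (cv2) and the standard library are available. Lean on these libraries where they do the work, as an engineer would, in place of code of your own. Each camera call takes 0.05 s, during which the arm holds its last target.

## Working session

There is one attempt and no reset: what is moved stays moved. The work goes in short steps, Python scripts to look and compute and a shell command to move; the robot and the scene stay as the last step left them, time stands still between calls to the robot, and variables do not carry over. Pictures are saved under pics/ and viewed, and the job is handed in when it is done.

```bash
ls; mkdir -p pics; cat > h.py <<'E'
import numpy as np, cv2, json
from cell import robot, imaging, ticket
def snap(cam,name):
    cal=imaging.get_calibration(cam); im=np.asarray(imaging.camera(cam))
    cv2.imwrite(f'pics/{name}.png',im[:,:,::-1]); np.savez(f'pics/{name}.npz',mtx=cal['mtx'],k1=cal['k1'],p=cal['position'],R=cal['rotation'])
    return im,cal
def load(name):
    d=np.load(f'pics/{name}.npz'); im=cv2.imread(f'pics/{name}.png')[:,:,::-1]
    return im,dict(mtx=d['mtx'],k1=float(d['k1']),position=d['p'],rotation=d['R'])
def Rm(c):
    R=np.array(c['rotation'],float)
    if R.shape!=(3,3):
        from scipy.spatial.transform import Rotation as Ro
        R=Ro.from_quat(R).as_matrix()
    return R
def ray(c,u,v):
    K=np.array(c['mtx']);dist=np.array([c['k1'],0,0,0,0],float)
    x,y=cv2.undistortPoints(np.array([[[u,v]]],float),K,dist)[0,0]
    d=Rm(c)@np.array([x,y,1.]);return np.array(c['position'],float),d
def onz(c,u,v,z):
    p,d=ray(c,u,v);return p+d*(z-p[2])/d[2]
def proj(c,X):
    K=np.array(c['mtx']);q=Rm(c).T@(np.array(X,float)-np.array(c['position']))
    a=q[:2]/q[2];a=a*(1+c['k1']*(a@a));return K[:2,:2]@a+K[:2,2]
def tri(obs):
    A=np.zeros((3,3));b=np.zeros(3)
    for c,u,v in obs:
        p,d=ray(c,u,v);d=d/np.linalg.norm(d);M=np.eye(3)-np.outer(d,d);A+=M;b+=M@p
    return np.linalg.solve(A,b)
E
python3 - <<'E'
from h import *
print(robot.state())
for c in ['side','top','wrist']:
    im,cal=snap(c,c+'0'); print(c,cal)
E
```

```text
pics
{'t': 0.0, 'joints': array([ 9.52888433e-01,  1.59034624e-01,  1.59824153e+00,  3.27107820e-05,
        1.38618583e+00, -2.10080155e-01]), 'joint_vel': array([-0.00158355, -0.00135772,  0.00263171, -0.00046143,  0.00126711,
       -0.00106747]), 'joint_efforts': array([-7.39702409e-05, -3.85581207e+01, -3.22101188e+01,  7.00805685e-02,
        3.80387635e-02, -1.37138181e-04]), 'eef_pos': array([0.22768245, 0.52731939, 0.21362237]), 'orientation': array([ 0.14259323,  0.69273213, -0.14379423,  0.69217959]), 'ft_force': array([-0.32024758,  0.24206912, -0.11350665]), 'torque': array([-0.01376867, -0.00209326,  0.04694439]), 'opening': 0.09178931266738678}
side {'mtx': array([[533.61846543,   0.        , 275.53083808],
       [  0.        , 533.61846543, 209.06160512],
       [  0.        ,   0.        ,   1.        ]]), 'k1': -0.13480500303495616, 'position': array([ 0.40745526, -1.1959924 ,  0.92802584]), 'rotation': array([ 0.88424861, -0.04406528,  0.03298057, -0.46376171])}
top {'mtx': array([[409.492965  ,   0.        , 280.99641467],
       [  0.        , 409.492965  , 207.87224675],
       [  0.        ,   0.        ,   1.        ]]), 'k1': -0.08483773116573962, 'position': array([ 0.48211719, -0.01595528,  1.0791597 ]), 'rotation': array([-0.7021451 ,  0.7104117 , -0.026108  ,  0.04032175])}
wrist {'mtx': array([[369.37221067,   0.        , 274.52748916],
       [  0.        , 369.37221067, 211.74380265],
       [  0.        ,   0.        ,   1.        ]]), 'k1': -0.08208838383993108, 'position': array([0.16160255, 0.55565738, 0.3838074 ]), 'rotation': array([0.8279902 , 0.54515613, 0.07190864, 0.10984617])}
```

View pics/top0.png

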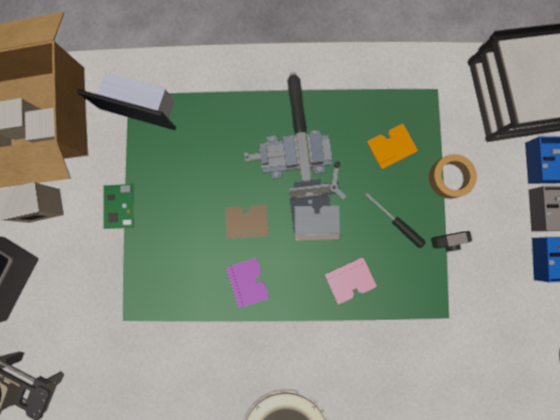

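View pics/side0.png

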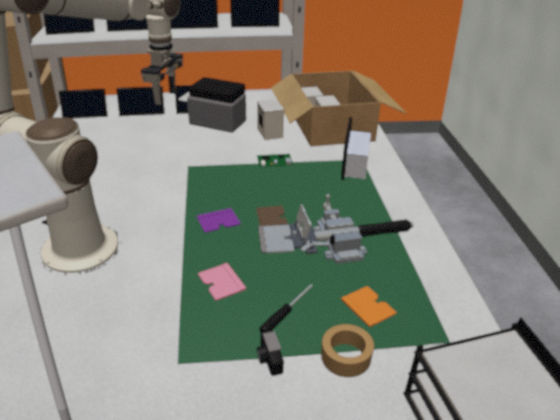

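View pics/wrist0.png

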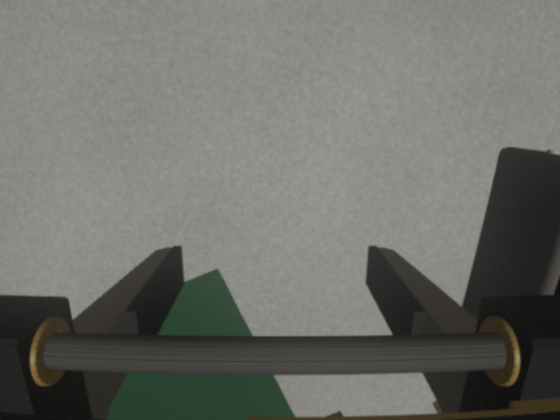

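The top view shows the vice and handle at (300,150), and the head with the grey blade at (317,222). The look-alikes are the brown worn blade (246,222) and the purple (248,283), pink (351,281) and orange (392,146) ones. I choose the grey one on the bed, because it has the grey strip and sits on the scraper's head. I'll check it in a close crop.

```bash
python3 - <<'E'
from h import *
im,c=load('top0'); cv2.imwrite('pics/crop1.png',cv2.resize(im[150:260,270:360,::-1],None,fx=7,fy=5.4,interpolation=cv2.INTER_CUBIC)[:594,:640])
cr=im[165:245,280:365]; cv2.imwrite('pics/crop1.png',cv2.resize(cr[:,:,::-1],None,fx=7,fy=7,interpolation=cv2.INTER_CUBIC))
im2,c2=load('side0'); cv2.imwrite('pics/crop2.png',cv2.resize(im2[185:270,250:370,::-1],None,fx=6,fy=6,interpolation=cv2.INTER_CUBIC))
print(onz(c,317,222,.065), onz(c,303,180,.06), Rm(c))
E
```

```text
[ 0.54155843 -0.08488901  0.065     ] [ 0.64802576 -0.05206919  0.06      ] [[-0.01073282 -0.99551875  0.09395329]
 [-0.99972963  0.01262126  0.01952859]
 [-0.02062688 -0.09371829 -0.99538506]]
```

View pics/crop1.png

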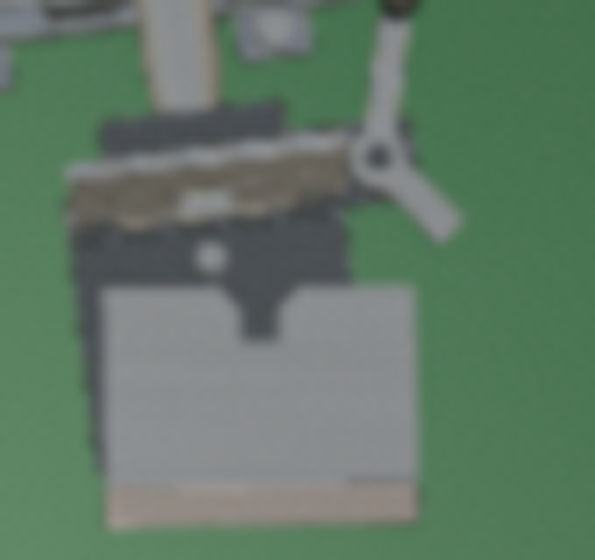

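View pics/crop2.png

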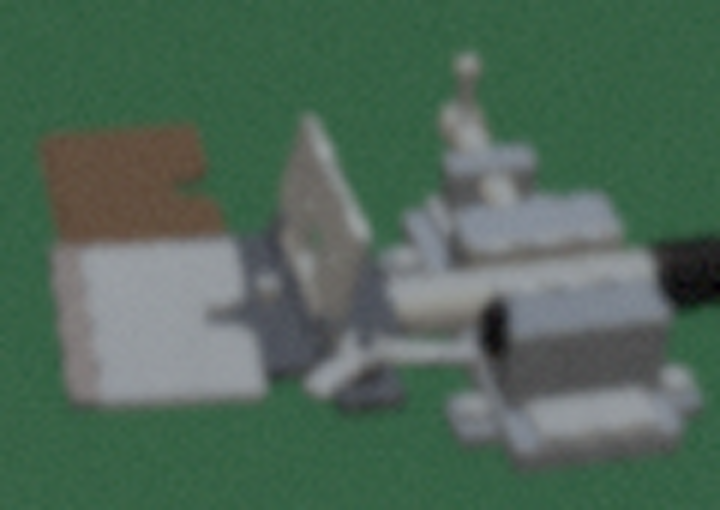

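The crop confirms the choice: grey blade with a pinkish-grey strip at the front, notch at about top px (317,210), pin at (310,202), lever knob up at (337,165). Next I'll work out the tool and camera geometry for a closer wrist view.

```bash
python3 - <<'E'
from h import *
from scipy.spatial.transform import Rotation as Ro
s=robot.state(); T=Ro.from_quat(s['orientation']).as_matrix(); print('tool R',T.round(3))
_,c=load('wrist0'); print('cam in tool', T.T@(np.array(c['position'])-s['eef_pos']), 'camR in tool', (T.T@Rm(c)).round(3))
_,t=load('top0'); _,sd=load('side0')
pin=onz(t,280+211/7,165+257/7,.07); print('pin',pin)
print('notch',onz(t,317.1,210,.065))
h=onz(t,294,78,.06);print('handle end',h,np.degrees(np.arctan2(*(h-pin)[1::-1])))
for (u,v) in [(102,288),(413,288),(108,525),(415,520)]: print(onz(t,280+u/7,165+v/7,.066))
E
```

```text
tool R [[-0.001  0.397  0.918]
 [-0.001  0.918 -0.397]
 [-1.    -0.001 -0.   ]]
cam in tool [-0.16992438 -0.00057351 -0.07198508] camR in tool [[-0.001 -0.261  0.965]
 [ 1.     0.001  0.001]
 [-0.001  0.965  0.261]]
pin [ 0.59177394 -0.06852066  0.07      ]
notch [ 0.57139705 -0.08569464  0.065     ]
handle end [ 0.91690669 -0.03340169  0.06      ] 6.164860064311103
[ 0.58163702 -0.02986504  0.066     ]
[ 0.58023544 -0.14020107  0.066     ]
[ 0.49768594 -0.03083474  0.066     ]
[ 0.4981199  -0.13900694  0.066     ]
```

```bash
python3 -m jog '[[[0.22,-0.33,0.06],[0,0,0.06]],[[0.22,-0.33,0.06],[0,0,0.06]],[[0.22,-0.33,0.06],[0,0,0.06]],[[0.22,-0.33,0.06],[0,0,0.06]],[[0.22,-0.33,0.06],[0,0,0.06]],[[0.22,-0.33,0.06],[0,0,0.06]],[[0.22,-0.33,0.06],[0,0,0.06]],[[0.22,-0.33,0.06],[0,0,0.06]],[[0.22,-0.33,0.06],[0,0,0.06]],[[0.22,-0.33,0.06],[0,0,0.06]],[[0.22,-0.33,0.06],[0,0,0.06]],[[0.22,-0.33,0.06],[0,0,0.06]]]'
```

```text
t: 1.15
eef_pos: [0.4907, 0.117, 0.2831]
orientation: [0.003, 0.709, -0.008, 0.705]
ft_force: [0.6, 0.5, 0.2]
opening: 0.0919
```

```bash
python3 -m jog '[[[0.22,-0.31,0],[0,0,0.045]],[[0.22,-0.31,0],[0,0,0.045]],[[0.22,-0.31,0],[0,0,0.045]],[[0.22,-0.31,0],[0,0,0.045]],[[0.22,-0.31,0],[0,0,0.045]],[[0.16,-0.24,0],[0,0,0.045]],[[0,0,0],[0,0,0]],[[0,0,0],[0,0,0]]]'
python3 - <<'E'
from h import *
snap('wrist','w1'); from scipy.spatial.transform import Rotation as Ro
s=robot.state();print(s['t'],s['eef_pos'],Ro.from_quat(s['orientation']).as_matrix().round(3))
E
```

```text
t: 1.82
eef_pos: [0.6232, -0.0805, 0.2808]
orientation: [-0.044, 0.708, 0.039, 0.704]
ft_force: [0.3, 0.1, -0.2]
opening: 0.092
1.8667 [ 0.62285045 -0.080405    0.28059094] [[-0.007 -0.117  0.993]
 [-0.007  0.993  0.117]
 [-1.    -0.006 -0.007]]
```

View pics/w1.png

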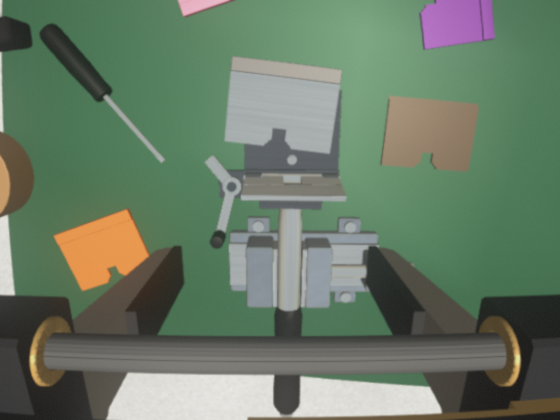

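The wrist view shows everything: blade around (283,105), notch at (279,140), pin (292,160), plate edge at row ~190, lever pivot (232,187), knob (218,239). I'll enlarge it to measure.

```bash
python3 - <<'E'
from h import *
im,c=load('w1'); cv2.imwrite('pics/crop3.png',cv2.resize(im[52:202,205:355,::-1],None,fx=4,fy=4,interpolation=cv2.INTER_CUBIC))
E
```

```text
(no output)
```

View pics/crop3.png

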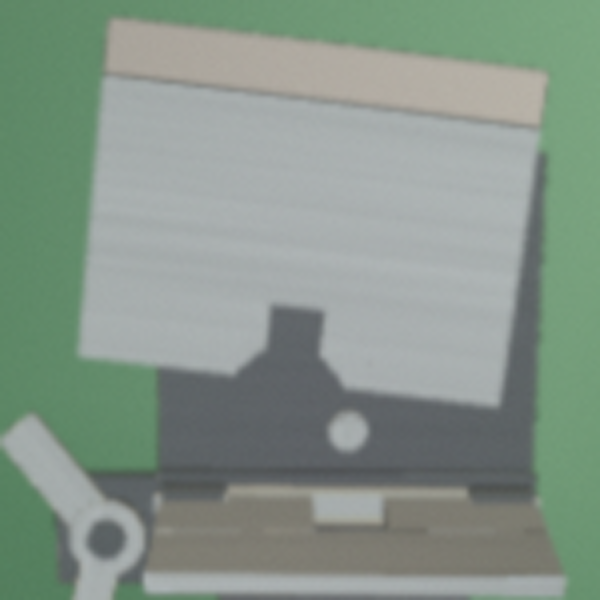

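```bash
cat > m1.py <<'E'
from h import *
im,c=load('w1')
g=lambda u,v,z: onz(c,205+u/4,52+v/4,z)
pin=g(348,431,.07)
a,b=g(80,357,.065),g(500,408,.065); f1,f2=g(108,18,.067),g(548,73,.067)
print('pin',pin,'back',a,b,np.linalg.norm(a-b),'front',f1,f2,np.linalg.norm(f1-f2))
yb=(b-a)/np.linalg.norm(b-a); yf=(f2-f1)/np.linalg.norm(f2-f1)
ang=lambda y:np.degrees(np.arctan2(-y[0],y[1]))
print('blade yaw',ang(yb),ang(yf))
n=(g(272,305,.065)+g(323,312,.065))/2; m=(g(236,375,.065)+g(343,388,.065))/2
print('notch bottom',n,'mouth',m)
s1,s2=g(160,470,.066),g(535,472,.066); print('shoulder',s1,s2,ang(s2-s1))
b1,b2=g(546,155,.06),g(533,460,.06); e=b2-b1; print('bed side',b1,b2,np.degrees(np.arctan2(e[1],e[0])))
_,t=load('top0')
print('pivot', g(106,538,.0775),'knob top',onz(c,217,240,.1005))
p1,p2=g(145,580,.122),g(565,578,.122);print('plate edge',p1,p2,ang(p2-p1))
h=onz(c,288,400,.06);print('handle dir',h,np.degrees(np.arctan2(*(h-pin)[1::-1])))
E
python3 m1.py
```

```text
pin [ 0.59504744 -0.06773915  0.07      ] back [ 0.58475035 -0.1387573   0.065     ] [ 0.58487249 -0.02891461  0.065     ] 0.10984275880977974 front [ 0.50121275 -0.139176    0.067     ] [ 0.50117638 -0.02976146  0.067     ] 0.10941454285817863
blade yaw -0.06370621487562396 0.01904684256131553
notch bottom [ 0.56596428 -0.08435433  0.065     ] mouth [ 0.58467605 -0.08415575  0.065     ]
shoulder [ 0.61147012 -0.11515453  0.066     ] [ 0.60021594 -0.01736572  0.066     ] 6.565091303608853
bed side [ 0.52014587 -0.02612551  0.06      ] [ 0.59784951 -0.01729362  0.06      ] 6.484478602564604
pivot [ 0.62886551 -0.12646249  0.0775    ] knob top [ 0.68034627 -0.13384238  0.1005    ]
plate edge [ 0.62843146 -0.11223744  0.122     ] [ 0.61649552 -0.01702243  0.122     ] 7.145196603523941
handle dir [ 0.90371171 -0.03165166  0.06      ] 6.668464350148359
```

Scraper yaw is about 6.6° and the pin is at (0.595,-0.068). In the scraper frame the blade needs +23 mm x, +14 mm y and +6.6°. I'll shut the fingers and push the blade left from its right edge first, then push it home from the front with the fingers spread.

```bash
python3 -m jog '[[[-0.22,-0.305,0],[0,0,0]],[[-0.22,-0.305,0],[0,0,0]],[[-0.22,-0.305,0],[0,0,0]],[[0,0,-0.35],[0,0,0]],[[0,0,-0.35],[0,0,0]],[[0,0,-0.35],[0,0,0]],[[0,0,-0.35],[0,0,0]],[[0,0,-0.35],[0,0,0]],[[0,0,0],[0,0,0]],[[0,0,0],[0,0,0]]]' -1
python3 - <<'E'
from h import *
print(robot.state()['eef_pos']);snap('wrist','w2')
_,c=load('w1')
for p in [(163,160),(105,95),(45,30)]: print(onz(c,*p,.01))
E
```

```text
t: 2.7
eef_pos: [0.5505, -0.1606, 0.105]
orientation: [-0.049, 0.705, 0.043, 0.706]
ft_force: [0.7, 0.1, 1.3]
opening: 0.0277
[ 0.55048417 -0.16063863  0.10502058]
[ 0.61999255 -0.21852494  0.01      ]
[ 0.55110906 -0.29165197  0.01      ]
[ 0.48371196 -0.36693861  0.01      ]
```

View pics/w2.png

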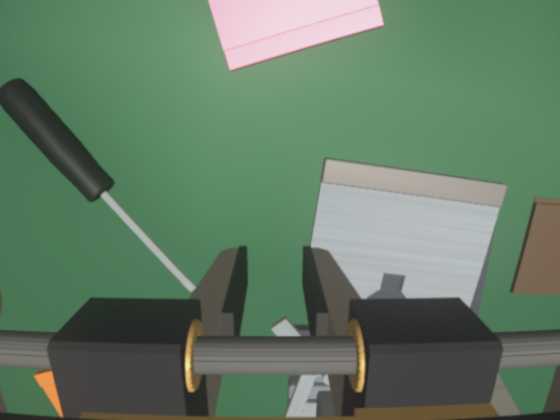

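The fingers are still closing. The blade's right edge is at column ~320, beside the left finger. I'll shift away a little while they shut and look again.

```bash
python3 -m jog '[[[0.07,-0.13,0],[0,0,0]],[[0,0,0],[0,0,0]],[[0,0,0],[0,0,0]],[[0,0,0],[0,0,0]]]' -1
python3 - <<'E'
from h import *
print(robot.state()['eef_pos']);snap('wrist','w3')
E
```

```text
t: 3.08
eef_pos: [0.5614, -0.1731, 0.114]
orientation: [-0.052, 0.702, 0.042, 0.709]
ft_force: [0.6, -0.2, -0.2]
opening: 0.0004
[ 0.5613899  -0.17305368  0.11404117]
```

View pics/w3.png

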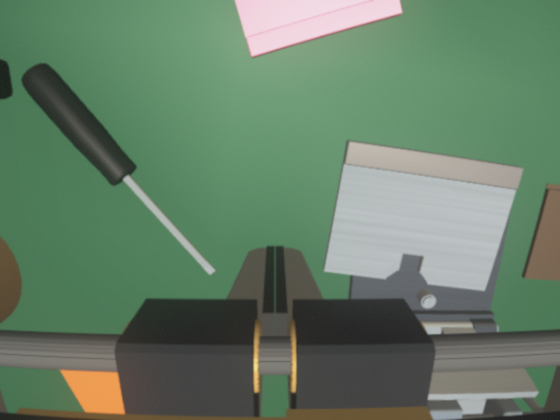

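```bash
python3 -m jog '[[[-0.05,0,-0.3],[0,0,0]],[[-0.05,0.04,-0.24],[0,0,0]],[[0,0.06,-0.04],[0,0,0]],[[0,0,0],[0,0,0]]]'
python3 - <<'E'
from h import *
print(robot.state()['eef_pos'],robot.state()['ft_force']);
from scipy.spatial.transform import Rotation as Ro
print(Ro.from_quat(robot.state()['orientation']).as_matrix().round(3))
E
```

```text
t: 3.47
eef_pos: [0.5548, -0.1632, 0.0609]
orientation: [-0.054, 0.698, 0.04, 0.713]
ft_force: [0.2, -0.8, -0.1]
opening: 0.0006
[ 0.55479913 -0.16321856  0.06093951] [ 0.23293304 -0.76534164 -0.05473919]
[[ 0.021 -0.133  0.991]
 [-0.019  0.991  0.133]
 [-1.    -0.021  0.019]]
```

```bash
python3 -m jog '[[[-0.01,0.04,-0.03],[0.04,0.04,-0.03]],[[-0.01,0.04,0],[0,0,0]],[[0,0.04,0],[0,0,0]],[[0,0.04,0],[0,0,0]],[[0,0.04,0],[0,0,0]],[[0,0,0],[0,0,0]]]'
python3 - <<'E'
from h import *
print(robot.state()['eef_pos'],robot.state()['ft_force']);snap('wrist','w4');snap('top','t4')
im,c=load('t4');cv2.imwrite('pics/t4c.png',cv2.resize(im[165:245,280:365,::-1],None,fx=7,fy=7,interpolation=cv2.INTER_CUBIC))
E
```

```text
t: 3.97
eef_pos: [0.5568, -0.1431, 0.0648]
orientation: [-0.044, 0.702, 0.041, 0.709]
ft_force: [0.2, 0.1, -0.3]
opening: 0.0006
[ 0.5567973  -0.14307753  0.0648482 ] [ 0.24044858  0.06983046 -0.34986395]
```

View pics/w4.png

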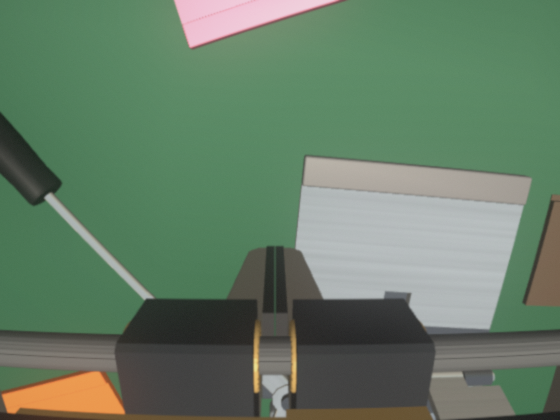

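View pics/t4c.png

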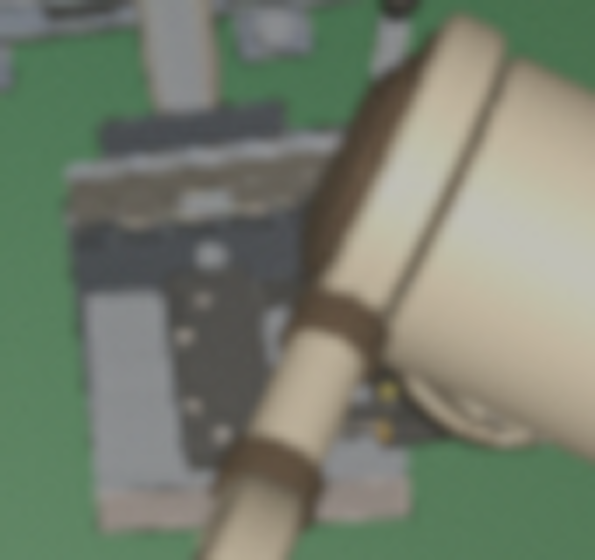

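```bash
python3 - <<'E'
from h import *
_,c=load('w4')
ux=np.array([.9934,.115]);uy=np.array([-.115,.9934]);O=np.array([.6059,-.0664])
def sc(p): d=p[:2]-O; return np.array([d@ux,d@uy])*1000
for u,v,z in [(304,157,.067),(528,178,.067),(301,187,.065),(522,204,.065),(491,328,.065)]:
    p=onz(c,u,v,z);print(p,sc(p))
print(sc(robot.state()['eef_pos']))
E
```

```text
[ 0.50285398 -0.13706684  0.067     ] [-110.49259873  -58.3501507 ]
[ 0.4985651  -0.02932697  0.067     ] [-102.36309593   49.17186077]
[ 0.51713443 -0.13629677  0.065     ] [-96.21784302 -59.22740753]
[ 0.51170493 -0.02709323  0.065     ] [-89.05310625  49.87977825]
[ 0.5811985  -0.02242704  0.065     ] [-19.481577   46.5234146]
[-57.77476951 -70.78639621]
```

```bash
python3 -m jog '[[[0,0,-0.06],[0,0,0]],[[0,0,0],[0,0,0]],[[-0.01,0.03,-0.01],[0,0,0]],[[-0.01,0.03,0],[0,0,0]],[[0,0,0],[0,0,0]]]'
python3 - <<'E'
from h import *
print(robot.state()['eef_pos'],robot.state()['ft_force'])
ux=np.array([.9934,.115]);uy=np.array([-.115,.9934]);O=np.array([.6059,-.0664])
d=robot.state()['eef_pos'][:2]-O;print(d@ux,d@uy)
E
```

```text
t: 4.48
eef_pos: [0.5582, -0.1413, 0.0616]
orientation: [-0.047, 0.7, 0.038, 0.712]
ft_force: [1.1, 0.0, 0.6]
opening: 0.0004
[ 0.55823322 -0.14129388  0.06162196] [1.11747346 0.00573511 0.64428331]
-0.05596497489513793 -0.06891790319435055
```

```bash
python3 -m jog '[[[-0.02,0.05,-0.04],[0,0,0]],[[-0.02,0.04,-0.04],[0,0,0]],[[0,0,0],[0,0,0]]]'
python3 - <<'E'
from h import *
print(robot.state()['eef_pos'],robot.state()['ft_force'])
ux=np.array([.9934,.115]);uy=np.array([-.115,.9934]);O=np.array([.6059,-.0664])
d=robot.state()['eef_pos'][:2]-O;print(d@ux,d@uy)
snap('wrist','w5')
_,c=load('w5')
E
```

```text
t: 4.73
eef_pos: [0.5598, -0.1405, 0.0622]
orientation: [-0.054, 0.696, 0.032, 0.716]
ft_force: [-0.8, 0.5, 0.8]
opening: 0.0007
[ 0.55978841 -0.14048137  0.06223338] [-0.76463714  0.52963343  0.76436466]
-0.054326613518502834 -0.06828960454233846
```

View pics/w5.png

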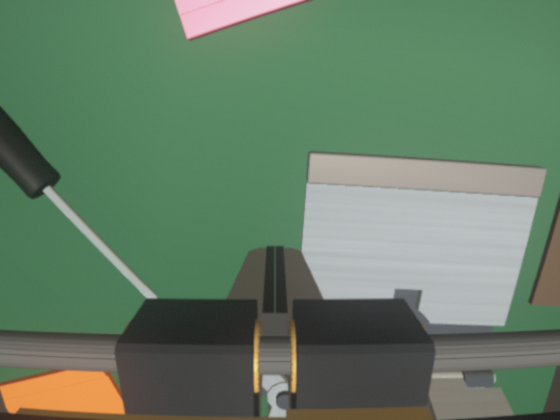

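```bash
cat >> h.py <<'E'
from scipy.spatial.transform import Rotation as Ro
ux=np.array([.9934,.115]);uy=np.array([-.115,.9934]);O=np.array([.6059,-.0664])
def sc(p): d=np.array(p)[:2]-O; return np.array([d@ux,d@uy])*1000
def w(x,y): return O+(x*ux+y*uy)/1000
def st():
    s=robot.state();T=Ro.from_quat(s['orientation']).as_matrix()
    # turn needed to reach: x down, z along ux
    G=np.array([[0,uy[0],ux[0]],[0,uy[1],ux[1]],[-1,0,0]]); G[:,1]=np.cross(G[:,2],G[:,0])
    rv=Ro.from_matrix(G@T.T).as_rotvec()
    print('t',round(s['t'],2),'tcp',s['eef_pos'].round(4),'sc',sc(s['eef_pos']).round(1),'turn cmd to align',(rv/.5).round(3),'F',s['ft_force'].round(1),'op',round(s['opening'],4))
E
python3 - <<'E'
from h import *
st()
_,c=load('w5')
for u,v,z in [(310,152,.067),(544,169,.067),(307,182,.065),(536,197,.065),(505,326,.065)]:
    p=onz(c,u,v,z);print(sc(p))
E
```

```text
t 4.78 tcp [ 0.56   -0.1402  0.0621] sc [-54. -68.] turn cmd to align [ 0.058  0.062 -0.012] F [0.3 0.  0.4] op 0.0003
[-110.07911268  -53.73608237]
[-104.8614674    53.85642775]
[-96.16577094 -54.52401933]
[-91.13788372  54.03073411]
[-20.94623549  52.88229566]
```

```bash
python3 -m jog '[[[0.02,-0.2,0.05],[0.06,0.07,-0.01]],[[0,0,0.35],[0,0.01,0]],[[-0.32,0.2,0.1],[0,0.01,0]],[[-0.32,0.28,0],[0,0.01,0]],[[-0.32,0.28,-0.02],[0,0.01,0]],[[0,0,-0.02],[0,0.01,0]],[[0,0,-0.02],[0,0.01,0]]]' 0.5
python3 - <<'E'
from h import *
st()
snap('wrist','w6');st()
E
```

```text
t: 5.37
eef_pos: [0.4534, -0.0746, 0.0951]
orientation: [-0.032, 0.726, 0.049, 0.685]
ft_force: [1.5, -0.3, 0.2]
opening: 0.0451
t 5.37 tcp [ 0.4534 -0.0746  0.0951] sc [-152.4    9.4] turn cmd to align [-0.042 -0.117  0.002] F [ 1.5 -0.3  0.2] op 0.0451
t 5.42 tcp [ 0.4525 -0.074   0.0939] sc [-153.3   10. ] turn cmd to align [-0.046 -0.124  0.002] F [-0.7 -0.1 -1.2] op 0.0492
```

View pics/w6.png

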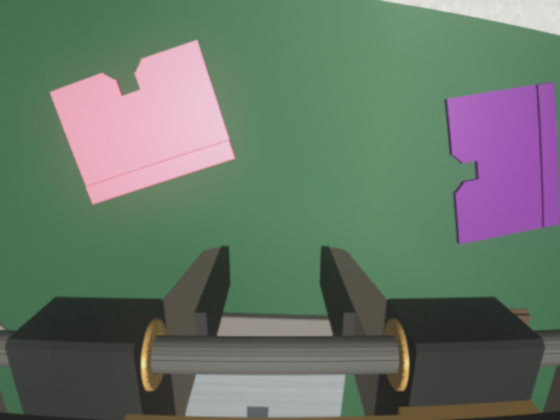

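```bash
python3 -m jog '[[[0.05,-0.05,-0.1],[-0.03,-0.08,0]],[[0.05,-0.04,-0.12],[-0.02,-0.05,0]],[[0,0,-0.1],[0,0,0]],[[0,0,-0.04],[0,0,0]],[[0,0,0],[0,0,0]]]'
python3 - <<'E'
from h import *
st()
E
```

```text
t: 5.83
eef_pos: [0.465, -0.0838, 0.0549]
orientation: [-0.04, 0.705, 0.04, 0.707]
ft_force: [0.5, -0.6, 0.4]
opening: 0.0688
t 5.83 tcp [ 0.465  -0.0838  0.0549] sc [-141.9   -1.1] turn cmd to align [0.    0.007 0.004] F [ 0.5 -0.6  0.4] op 0.0688
```

```bash
python3 -m jog '[[[0.06,0.007,0.02],[0,0,0]],[[0.06,0.007,0.01],[0,0,0]],[[0.06,0.007,0],[0,0,0]],[[0.06,0.007,0],[0,0,0]],[[0.06,0.007,0],[0,0,0]],[[0.02,0,0],[0,0,0]]]'
python3 - <<'E'
from h import *
st();snap('wrist','w7')
E
```

```text
t: 6.33
eef_pos: [0.5014, -0.0806, 0.0591]
orientation: [-0.04, 0.705, 0.04, 0.707]
ft_force: [-1.4, -0.4, 0.7]
opening: 0.0686
t 6.33 tcp [ 0.5014 -0.0806  0.0591] sc [-105.4   -2. ] turn cmd to align [-0.001  0.004  0.005] F [-1.4 -0.4  0.7] op 0.0686
```

View pics/w7.png

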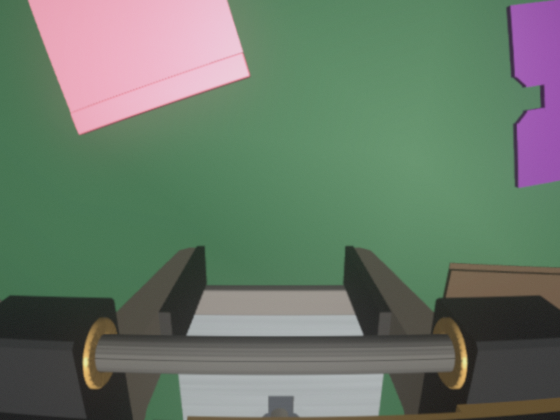

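The blade is square to the fingers now, with the notch (281,405) and pin (281,414) in line. I'll keep pushing.

```bash
python3 -m jog '[[[0.05,0.006,0],[0,0,0]],[[0.05,0.006,0],[0,0,0]],[[0.03,0.003,0],[0,0,0]]]'
python3 - <<'E'
from h import *
st()
E
python3 -m jog '[[[0.03,0.003,0],[0,0,0]],[[0.03,0.003,0],[0,0,0]]]'
python3 - <<'E'
from h import *
st();snap('side','s8');snap('wrist','w8')
im,c=load('s8'); cv2.imwrite('pics/s8c.png',cv2.resize(im[185:270,230:370,::-1],None,fx=5,fy=5,interpolation=cv2.INTER_CUBIC))
E
```

```text
t: 6.63
eef_pos: [0.5119, -0.079, 0.0588]
orientation: [-0.04, 0.709, 0.041, 0.703]
ft_force: [-18.9, -3.4, 15.0]
opening: 0.0689
t 6.63 tcp [ 0.5119 -0.079   0.0588] sc [-94.8  -1.7] turn cmd to align [-0.    -0.014  0.002] F [-18.9  -3.4  15. ] op 0.0689
t: 6.8
eef_pos: [0.5117, -0.0789, 0.0586]
orientation: [-0.041, 0.715, 0.041, 0.697]
ft_force: [-13.5, -2.1, 12.0]
opening: 0.0687
t 6.8 tcp [ 0.5117 -0.0789  0.0586] sc [-95.   -1.6] turn cmd to align [ 0.001 -0.051 -0.001] F [-13.5  -2.1  12. ] op 0.0687
```

View pics/s8c.png

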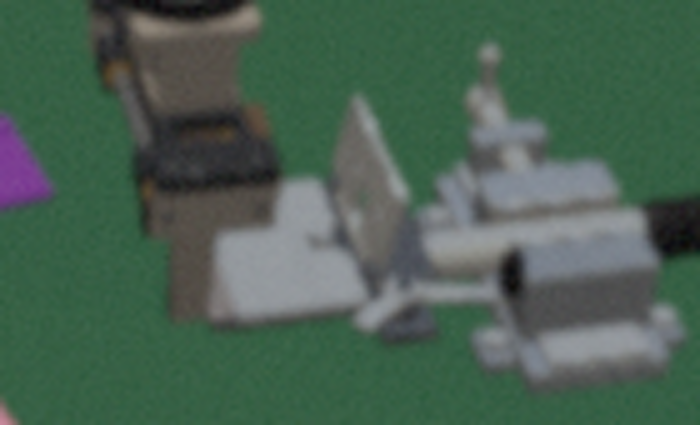

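View pics/w8.png

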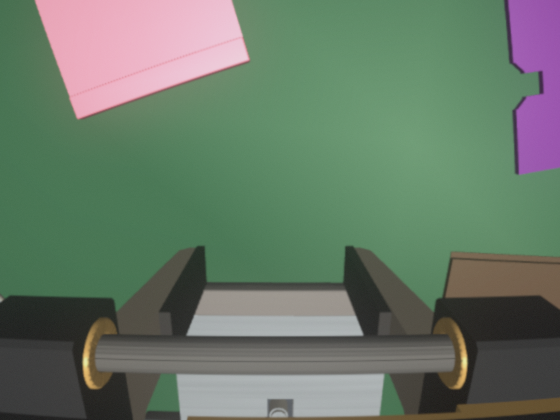

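The push stopped at ~15 N with the TCP at x −95 mm, where I expected it for home. The pin appears inside the notch at (279,412). I'll back off and look from above.

```bash
python3 -m jog '[[[-0.15,-0.017,0],[0,-0.03,0]],[[-0.1,-0.011,0],[0,0,0]],[[0,0,0.35],[0,0,0]],[[0,0,0.35],[0,0,0]],[[0,0,0.35],[0,0,0]],[[0.3,0.035,0.35],[0,0,0]],[[0.36,0.04,0.2],[0,0,0]],[[0.36,0.04,0.1],[0,0,0]],[[0.36,0.04,0],[0,0,0]],[[0,0,0],[0,0,0]]]' -1
python3 - <<'E'
from h import *
st()
E
```

```text
t: 7.73
eef_pos: [0.6237, -0.0636, 0.233]
orientation: [-0.038, 0.709, 0.04, 0.703]
ft_force: [0.1, 0.2, -1.2]
opening: 0.0045
t 7.73 tcp [ 0.6237 -0.0636  0.233 ] sc [18.   0.7] turn cmd to align [-0.006 -0.015  0.009] F [ 0.1  0.2 -1.2] op 0.0045
```

```bash
python3 - <<'E'
from h import *
im,c=snap('wrist','w9')
cv2.imwrite('pics/w9c.png',cv2.resize(im[30:230,190:370,::-1],None,fx=3,fy=3,interpolation=cv2.INTER_CUBIC))
E
```

```text
(no output)
```

View pics/w9.png

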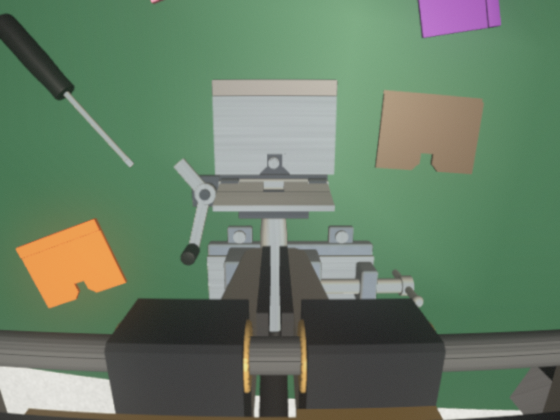

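View pics/w9c.png

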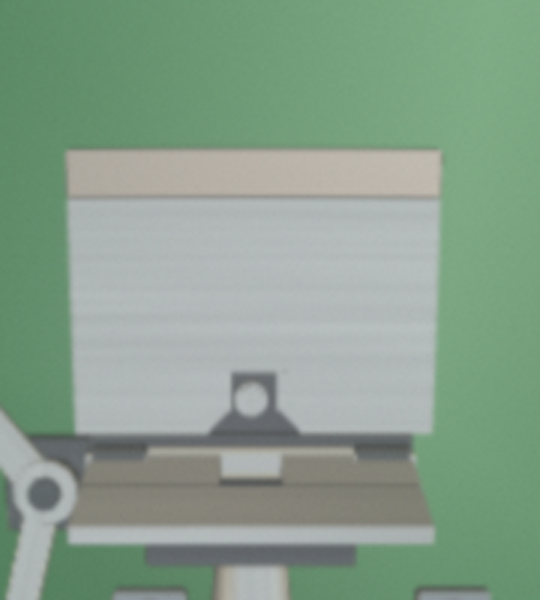

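```bash
python3 - <<'E'
from h import *
_,c=load('w9'); g=lambda u,v,z: onz(c,190+u/3,30+v/3,z)
p=sc(g(252,400,.07));n=(sc(g(232,374,.065))+sc(g(276,374,.065)))/2
a,b=sc(g(76,433,.065)),sc(g(433,433,.065));f,h_=sc(g(66,150,.067)),sc(g(441,150,.067))
print('pin',p,'notch bottom',n,'back',a,b,'front',f,h_)
print('notch pt - pin', n+[8,0]-p, 'via back', (a+b)/2-[11,0]-p,'yaw',np.degrees(np.arctan2(a[0]-b[0],b[1]-a[1])),np.degrees(np.arctan2(f[0]-h_[0],h_[1]-f[1])))
e=sc(g(68,527,.122)),sc(g(434,527,.122));print('plate edge',e, 'knob',sc(onz(c,190,254,.1005)),'pivot',sc(onz(c,204,195,.0765)))
e=sc(g(68,542,.122)),sc(g(434,542,.122));print('plate edge',e)
E
```

```text
pin [-10.79690634   0.23533042] notch bottom [-18.08782381   0.88488612] back [ -0.26330139 -54.05980232] [ 0.16268009 56.10678424] front [-83.67025792 -53.51348954] [-83.36522945  55.45741936]
notch pt - pin [0.70908253 0.6495557 ] via back [-0.25340431  0.78816054] yaw -0.22154466299879325 -0.16038040248014293
plate edge (array([ 15.62453295, -48.21861209]), array([16.0347128 , 47.72747965])) knob [ 64.48746061 -73.92362536] pivot [ 16.75896349 -63.35535087]
plate edge (array([ 19.68369923, -48.40362502]), array([20.10091998, 47.88224105]))
```

The blade is home: notch to pin is within about 1 mm and yaw within 0.25°. Next I'll take the shut fingers behind the plate, whose edge is at x≈20, z≈122 mm.

```bash
python3 -m jog '[[[0.32,0.035,0],[0,-0.015,0]],[[0,0,0],[0,0,0]],[[0,0,-0.3],[0,0,0]],[[0,0,-0.3],[0,0,0]],[[0,0,-0.3],[0,0,0]],[[0,0,-0.25],[0,0,0]],[[0,0,0],[0,0,0]]]' -1
python3 - <<'E'
from h import *
st()
E
```

```text
t: 8.37
eef_pos: [0.6493, -0.0599, 0.1132]
orientation: [-0.037, 0.707, 0.04, 0.705]
ft_force: [-0.6, 0.5, -1.1]
opening: 0.0004
t 8.37 tcp [ 0.6493 -0.0599  0.1132] sc [43.9  1.5] turn cmd to align [-0.007 -0.007  0.011] F [-0.6  0.5 -1.1] op 0.0004
```

```bash
python3 -m jog '[[[-0.06,-0.007,-0.06],[0,0,0]],[[-0.08,-0.01,0],[0,0,0]],[[-0.08,-0.01,0],[0,0,0]],[[-0.08,-0.01,0],[0,0,0]],[[-0.08,-0.01,0],[0,0,0]],[[-0.04,-0.005,0],[0,0,0]]]'
python3 - <<'E'
from h import *
st();im,c=snap('side','s10');snap('wrist','w10');st()
cv2.imwrite('pics/s10c.png',cv2.resize(im[165:270,230:370,::-1],None,fx=5,fy=5,interpolation=cv2.INTER_CUBIC))
E
```

```text
t: 8.87
eef_pos: [0.6069, -0.0658, 0.1156]
orientation: [-0.037, 0.703, 0.039, 0.709]
ft_force: [1.9, 0.1, -0.2]
opening: 0.0003
t 8.87 tcp [ 0.6069 -0.0658  0.1156] sc [1.1 0.5] turn cmd to align [-0.006  0.018  0.014] F [ 1.9  0.1 -0.2] op 0.0003
t 8.97 tcp [ 0.607  -0.0659  0.1156] sc [1.1 0.3] turn cmd to align [-0.005  0.016  0.014] F [ 0.1 -0.3 -0.9] op 0.0001
```

View pics/s10c.png

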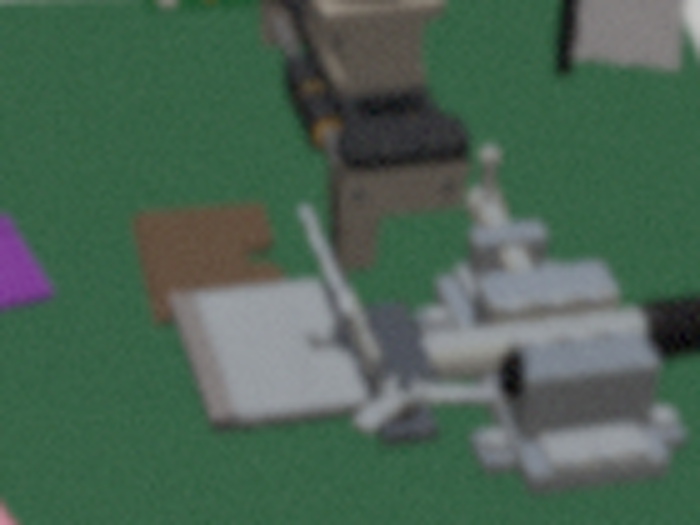

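View pics/w10.png

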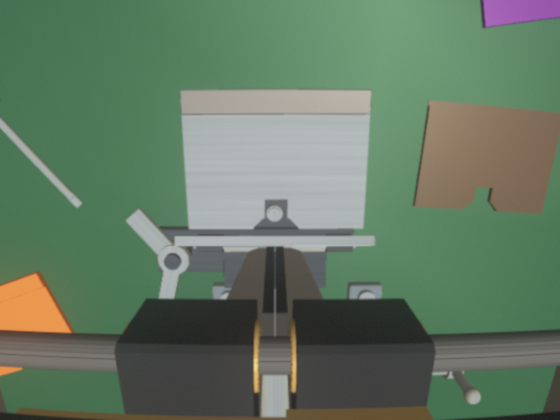

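The plate is now leaning forward past upright, and the finger tip is behind it. I'll follow the arc down.

```bash
python3 -m jog '[[[-0.065,-0.008,-0.06],[0,0.01,0]],[[-0.065,-0.008,-0.06],[0,0.01,0]],[[-0.055,-0.007,-0.07],[0,0,0]],[[-0.055,-0.007,-0.07],[0,0,0]]]'
python3 - <<'E'
from h import *
st()
E
python3 -m jog '[[[-0.03,-0.004,-0.07],[0,0,0]],[[-0.02,-0.002,-0.07],[0,0,0]]]'
python3 - <<'E'
from h import *
st();im,c=snap('side','s11');snap('wrist','w11');st()
cv2.imwrite('pics/s11c.png',cv2.resize(im[165:270,230:370,::-1],None,fx=5,fy=5,interpolation=cv2.INTER_CUBIC))
E
```

```text
t: 9.3
eef_pos: [0.5854, -0.0699, 0.0935]
orientation: [-0.038, 0.704, 0.038, 0.709]
ft_force: [2.0, 0.6, 1.7]
opening: 0.0006
t 9.3 tcp [ 0.5854 -0.0699  0.0935] sc [-20.8  -1.1] turn cmd to align [-0.     0.014  0.014] F [2.  0.6 1.7] op 0.0006
t: 9.47
eef_pos: [0.579, -0.0705, 0.0776]
orientation: [-0.038, 0.704, 0.038, 0.708]
ft_force: [1.6, -0.9, 2.0]
opening: 0.0002
t 9.47 tcp [ 0.579  -0.0705  0.0776] sc [-27.2  -1. ] turn cmd to align [-0.001  0.013  0.014] F [ 1.6 -0.9  2. ] op 0.0002
t 9.57 tcp [ 0.5774 -0.0701  0.0762] sc [-28.7  -0.4] turn cmd to align [-0.003  0.004  0.014] F [ 0.2  0.4 -0.5] op 0.0008
```

View pics/s11c.png

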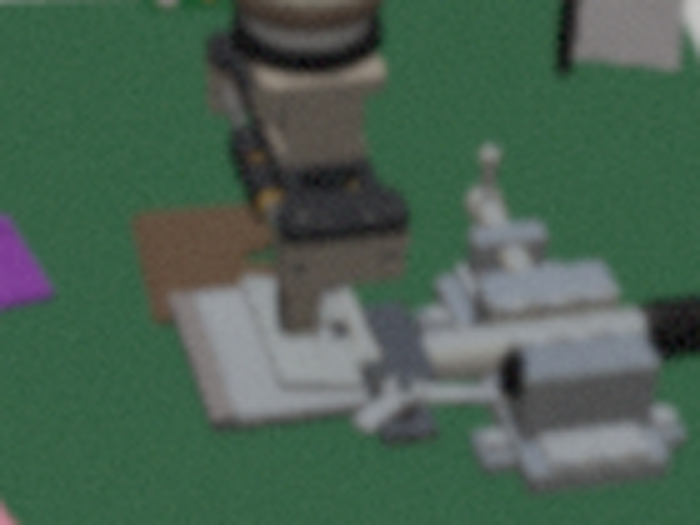

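View pics/w11.png

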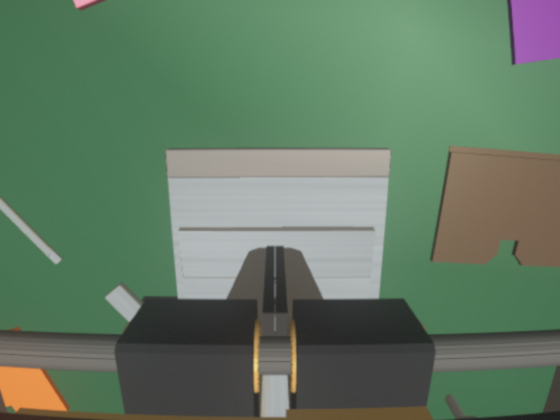

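The plate is nearly down. I'll press it flat, gently, until the force rises.

```bash
python3 -m jog '[[[0,0,-0.04],[0,0,0]],[[0,0,-0.04],[0,0,0]],[[0,0,-0.03],[0,0,0]]]'
python3 - <<'E'
from h import *
st()
E
```

```text
t: 9.82
eef_pos: [0.5774, -0.0703, 0.0703]
orientation: [-0.038, 0.707, 0.039, 0.706]
ft_force: [-13.2, 3.5, 30.0]
opening: 0.0009
t 9.82 tcp [ 0.5774 -0.0703  0.0703] sc [-28.7  -0.6] turn cmd to align [-0.003 -0.003  0.012] F [-13.2   3.5  30. ] op 0.0009
```

```bash
python3 -m jog '[[[0,0,0],[0,0,0]],[[0,0,0],[0,0,0]],[[0,0,0],[0,0,0]],[[0,0,0.2],[0,0,0]],[[0,0,0.35],[0,0,0]],[[0,0,0.35],[0,0,0]],[[0,0,0.35],[0,0,0]],[[0.35,0.04,0.25],[0,0,0]],[[0,0,0],[0,0,0]]]'
python3 - <<'E'
from h import *
st();im,c=snap('wrist','w12')
cv2.imwrite('pics/w12c.png',cv2.resize(im[30:280,130:380,::-1],None,fx=2.4,fy=2.4,interpolation=cv2.INTER_CUBIC))
E
```

```text
t: 10.57
eef_pos: [0.6047, -0.0641, 0.2171]
orientation: [-0.035, 0.713, 0.041, 0.699]
ft_force: [0.9, 0.6, 0.8]
opening: 0.0003
t 10.57 tcp [ 0.6047 -0.0641  0.2171] sc [-0.9  2.4] turn cmd to align [-0.014 -0.043  0.013] F [0.9 0.6 0.8] op 0.0003
```

View pics/w12.png

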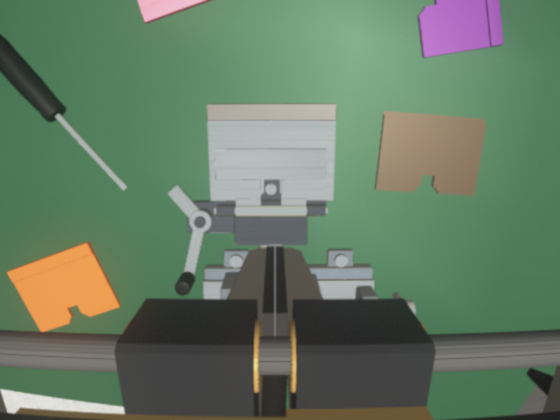

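View pics/w12c.png

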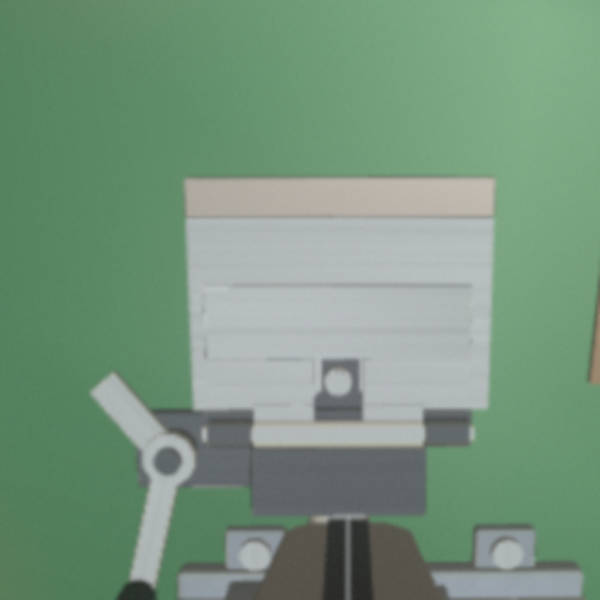

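```bash
python3 - <<'E'
from h import *
im,c=load('w12')
cr=im[265:300,165:205]; m=(cr.astype(int).sum(2)<150); ys,xs=np.nonzero(m); print(m.sum(),xs.mean()+165,ys.mean()+265,xs.min()+165,xs.max()+165,ys.min()+265,ys.max()+265)
for u,v,z in [(184,286,.1005),(186,279,.1005),(184,286,.09),(xs.mean()+165,ys.mean()+265,.0885)]: print(sc(onz(c,u,v,z)))
p=sc(onz(c,200,222,.0765));print('pivot',p)
# predicted knob top pixel for several theta
for th in [1.2,1.3,1.4,1.5]:
    k=w(16+55*np.sin(th),-62-55*np.cos(th)); print(th,proj(c,[*k,.1005]),proj(c,[*k,.0765]))
E
```

```text
117 186.93162393162393 278.34188034188037 178 193 273 286
[ 66.25551882 -74.67995864]
[ 59.79096458 -72.506933  ]
[ 71.2176232  -77.41346804]
[ 64.56501523 -74.66907957]
pivot [ 16.45680709 -62.54851205]
1.2 [175.65102614 287.08944331] [182.10170717 275.65256879]
1.3 [181.86426323 288.94673875] [187.89054448 277.39210077]
1.4 [188.19870935 290.23083771] [193.79543412 278.59247131]
1.5 [194.59893759 290.931402  ] [199.76411259 279.24388751]
```

```bash
python3 -m jog '[[[0.2,-0.17,0],[0,-0.02,-0.12]],[[0.2,-0.17,0],[0,-0.02,-0.12]],[[0.2,-0.17,0],[0,0,-0.12]],[[0.18,-0.17,-0.1],[0,0,-0.12]],[[0,0,-0.3],[0,0,0]],[[0,0,0],[0,0,0]]]' -0.43
python3 - <<'E'
from h import *
st();print(robot.state()['joints'].round(3));snap('wrist','w13')
E
```

```text
t: 11.12
eef_pos: [0.6767, -0.1329, 0.1624]
orientation: [0.055, 0.712, -0.044, 0.699]
ft_force: [-0.5, 0.4, -2.0]
opening: 0.0259
t 11.12 tcp [ 0.6767 -0.1329  0.1624] sc [ 62.6 -74.2] turn cmd to align [-0.028 -0.04   0.512] F [-0.5  0.4 -2. ] op 0.0259
[-0.373  0.506  1.267  0.009  1.391 -1.804]
```

View pics/w13.png

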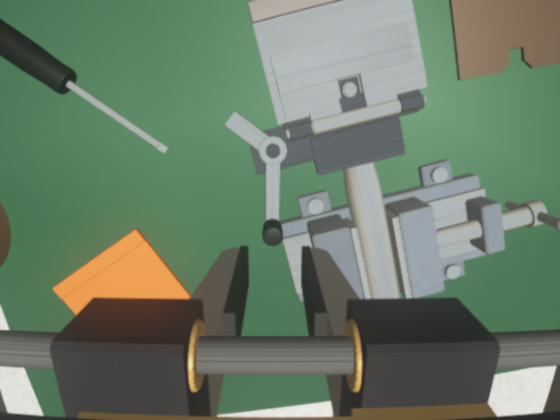

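```bash
python3 - <<'E'
from h import *
im,c=load('w13')
k=sc(onz(c,272,235,.1005)); p=sc(onz(c,273,151,.0765)); print('knob',k,'pivot',p,'theta',np.arctan2(k[0]-p[0],p[1]-k[1]),np.hypot(*(k-p)))
for th in [1.25,1.3,1.35,1.4]:
    q=w(16+55*np.sin(th),-62-55*np.cos(th)); print(th,proj(c,[*q,.1005]),proj(c,[*q,.0765]))
cv2.imwrite('pics/w13c.png',cv2.resize(im[130:260,210:340,::-1],None,fx=4,fy=4,interpolation=cv2.INTER_CUBIC))
E
```

```text
knob [ 67.31172425 -76.82498821] pivot [ 16.12054125 -62.49918131] theta 1.2979275513675166 53.157934124812144
1.25 [268.65611605 237.16711081] [268.69091525 226.97183055]
1.3 [272.80310738 237.3113518 ] [272.47846088 227.10595953]
1.35 [276.95161193 237.2573643 ] [276.26749531 227.05790642]
1.4 [281.09276778 237.00534197] [280.04979863 226.82784031]
```

View pics/w13c.png

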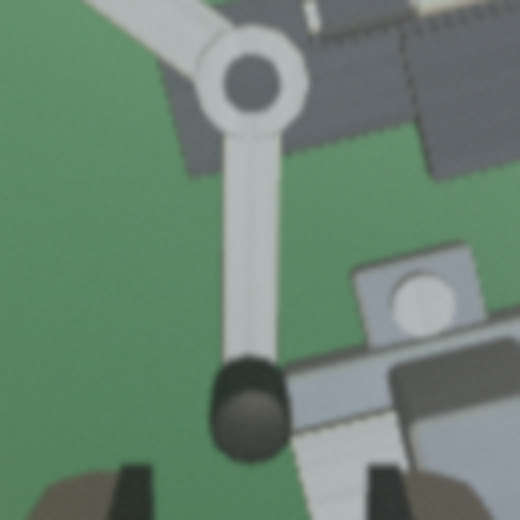

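θ is about 1.30 and the knob sits at (69,−77) mm in the scraper frame, centred between the fingers. I'll go down over it.

```bash
python3 -m jog '[[[0.07,-0.02,-0.1],[-0.02,-0.04,0]],[[0,0,-0.25],[0,0,0]],[[0,0,-0.25],[0,0,0]],[[0,0,-0.12],[0,0,0]],[[0,0,0],[0,0,0]]]'
python3 - <<'E'
from h import *
st();snap('wrist','w14')
E
```

```text
t: 11.58
eef_pos: [0.6843, -0.1345, 0.0963]
orientation: [0.05, 0.702, -0.048, 0.709]
ft_force: [-0.2, -0.8, -0.4]
opening: 0.0259
t 11.58 tcp [ 0.6843 -0.1345  0.0963] sc [ 70.1 -76.7] turn cmd to align [-0.008  0.018  0.506] F [-0.2 -0.8 -0.4] op 0.0259
```

View pics/w14.png

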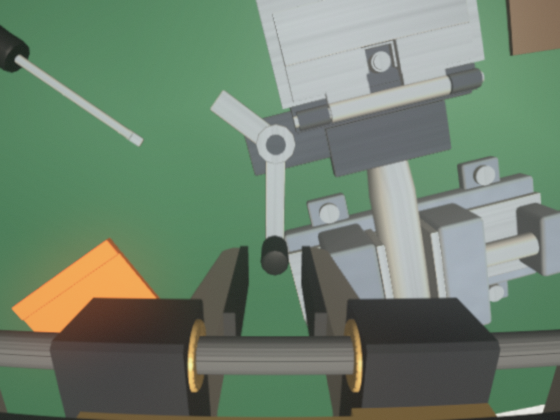

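```bash
python3 -m jog '[[[0,0,-0.14],[0,0.02,0]],[[0,0,0],[0,0,0]]]'
cat > sw.py <<'E'
from h import *
import sys
st()
s=robot.state();T=Ro.from_quat(s['orientation']).as_matrix();yaw=np.arctan2(T[1,2],T[0,2])-np.arctan2(ux[1],ux[0]);th0=yaw+np.pi/2
x=sc(s['eef_pos']);print('tool theta',th0,'TCP theta',np.arctan2(x[0]-16,-62-x[1]),'r',np.hypot(x[0]-16,x[1]+62))
L=float(sys.argv[1]);ths=[float(a) for a in sys.argv[2:]];cur=s['eef_pos'][:2]
for th in ths:
    q=w(16+55*np.sin(th)-L*np.cos(th),-62-55*np.cos(th)-L*np.sin(th)); print(th,'shift',((q-cur)/.1).round(3)); cur=q
E
python3 sw.py 6 1.2 1.1 1.0 0.9 0.8 0.7
```

```text
t: 11.8
eef_pos: [0.686, -0.1348, 0.0861]
orientation: [0.049, 0.704, -0.048, 0.707]
ft_force: [-0.7, -0.0, -0.8]
opening: 0.0263
t 11.8 tcp [ 0.686  -0.1348  0.0861] sc [ 71.7 -77.2] turn cmd to align [-0.002  0.007  0.505] F [-0.7 -0.  -0.8] op 0.0263
tool theta 1.318201301328144 TCP theta 1.304528303074488 r 57.78565970902623
1.2 shift [-0.054 -0.11 ]
1.1 shift [-0.022 -0.051]
1.0 shift [-0.027 -0.048]
0.9 shift [-0.032 -0.045]
0.8 shift [-0.036 -0.042]
0.7 shift [-0.04  -0.038]
```

```bash
python3 -m jog '[[[-0.03,-0.055,-0.02],[0,0,-0.12]],[[-0.025,-0.055,0],[0,0,-0.12]],[[-0.02,-0.05,0],[0,0,-0.2]],[[-0.03,-0.05,0],[0,0,-0.2]],[[-0.03,-0.045,0],[0,0,-0.2]],[[-0.035,-0.04,0],[0,0,-0.2]]]'
python3 sw.py 6 0.7 0.6 0.5 0.4 0.3
```

```text
t: 12.3
eef_pos: [0.673, -0.1629, 0.09]
orientation: [0.235, 0.663, -0.234, 0.671]
ft_force: [0.6, 1.6, -1.4]
opening: 0.0258
t 12.3 tcp [ 0.673  -0.1629  0.09  ] sc [  55.5 -103.6] turn cmd to align [-0.004  0.024  1.582] F [ 0.6  1.6 -1.4] op 0.0258
tool theta 0.7795992690649847 TCP theta 0.7602479943268204 r 57.351612379338725
0.7 shift [-0.081 -0.053]
0.6 shift [-0.044 -0.034]
0.5 shift [-0.047 -0.029]
0.4 shift [-0.05  -0.024]
0.3 shift [-0.052 -0.019]
```

```bash
python3 -m jog '[[[-0.05,-0.035,-0.04],[0,0.02,-0.15]],[[-0.05,-0.035,-0.02],[0,0,-0.15]],[[-0.05,-0.03,-0.01],[0,0,-0.2]],[[-0.05,-0.03,-0.01],[0,0,-0.2]],[[-0.05,-0.025,-0.01],[0,0,-0.2]]]'
python3 sw.py 6 0.3 0.2 0.1 0.0 -0.05
python3 - <<'E'
from h import *
snap('wrist','w15')
E
```

```text
t: 12.72
eef_pos: [0.6528, -0.1789, 0.0883]
orientation: [0.384, 0.589, -0.384, 0.599]
ft_force: [1.2, 1.3, 0.1]
opening: 0.0257
t 12.72 tcp [ 0.6528 -0.1789  0.0883] sc [  33.6 -117.2] turn cmd to align [-1.000e-03  3.000e-02  2.527e+00] F [1.2 1.3 0.1] op 0.0257
tool theta 0.3070993752287734 TCP theta 0.3091696424995799 r 57.94365607061066
0.3 shift [-0.072  0.   ]
0.2 shift [-0.053 -0.014]
0.1 shift [-0.055 -0.009]
0.0 shift [-0.055 -0.003]
-0.05 shift [-0.028  0.001]
```

View pics/w15.png

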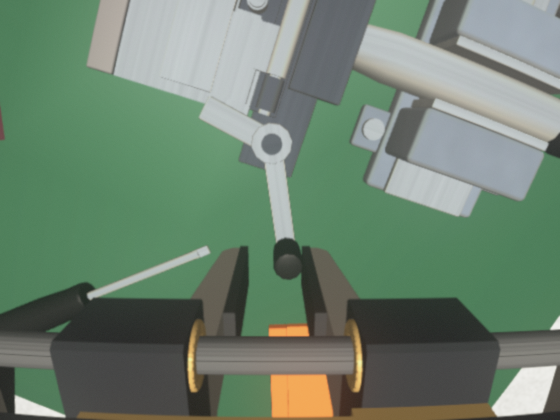

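The knob (288,257) rides against the right-hand finger and the nose is swinging over the plate's corner. I'll carry on to the stop.

```bash
python3 -m jog '[[[-0.07,-0.005,-0.04],[0,0.02,-0.15]],[[-0.06,-0.01,-0.01],[0,0,-0.15]],[[-0.055,-0.01,-0.01],[0,0,-0.15]],[[-0.055,-0.005,-0.01],[0,0,-0.1]]]'
python3 sw.py 6 0.1 0.0 -0.05 -0.1
```

```text
t: 13.1
eef_pos: [0.6331, -0.1839, 0.0871]
orientation: [0.462, 0.528, -0.465, 0.54]
ft_force: [1.9, -0.3, -0.7]
opening: 0.0262
t 13.1 tcp [ 0.6331 -0.1839  0.0871] sc [  13.5 -119.8] turn cmd to align [0.007 0.038 3.093] F [ 1.9 -0.3 -0.7] op 0.0262
tool theta 0.024176057053329147 TCP theta -0.04362473165609472 r 57.87301375424014
0.1 shift [0.017 0.027]
0.0 shift [-0.055 -0.003]
-0.05 shift [-0.028  0.001]
-0.1 shift [-0.028  0.002]
```

```bash
python3 -m jog '[[[-0.05,0,-0.02],[0,0.02,0]],[[-0.04,0,0],[0,0,0]]]'
python3 sw.py 6 0
python3 -m jog '[[[-0.04,0,0],[0,0,0]],[[-0.03,0,0],[0,0,0]]]'
python3 sw.py 6 0
```

```text
t: 13.27
eef_pos: [0.6269, -0.1846, 0.0874]
orientation: [0.46, 0.528, -0.466, 0.54]
ft_force: [13.7, 1.1, -10.8]
opening: 0.0264
t 13.27 tcp [ 0.6269 -0.1846  0.0874] sc [   7.3 -119.9] turn cmd to align [0.014 0.038 3.087] F [ 13.7   1.1 -10.8] op 0.0264
tool theta 0.027409785751913773 TCP theta -0.14947816584098286 r 58.50643334810447
0.0 shift [0.024 0.031]
t: 13.43
eef_pos: [0.6271, -0.1842, 0.0886]
orientation: [0.463, 0.524, -0.46, 0.547]
ft_force: [11.8, 0.4, -8.6]
opening: 0.0265
t 13.43 tcp [ 0.6271 -0.1842  0.0886] sc [   7.5 -119.5] turn cmd to align [-0.012  0.069  3.076] F [11.8  0.4 -8.6] op 0.0265
tool theta 0.03221097901914716 TCP theta -0.14681574119966345 r 58.12476643173509
0.0 shift [0.022 0.028]
```

It's at the stop: 14 N with no further travel. I'll back off 6 mm to centre on the knob, then lift away and look.

```bash
python3 -m jog '[[[0.06,0.007,0],[0,0.05,0]],[[0,0,0],[0,0,0]]]'
python3 sw.py 6 0
python3 - <<'E'
from h import *
snap('wrist','w16')
E
```

```text
t: 13.6
eef_pos: [0.634, -0.1833, 0.0895]
orientation: [0.456, 0.532, -0.464, 0.542]
ft_force: [0.1, 0.4, 0.8]
opening: 0.0263
t 13.6 tcp [ 0.634  -0.1833  0.0895] sc [  14.5 -119.4] turn cmd to align [0.024 0.033 3.064] F [0.1 0.4 0.8] op 0.0263
tool theta 0.03866196082678286 TCP theta -0.026085804033106084 r 57.378843830257345
0.0 shift [-0.047  0.018]
```

View pics/w16.png

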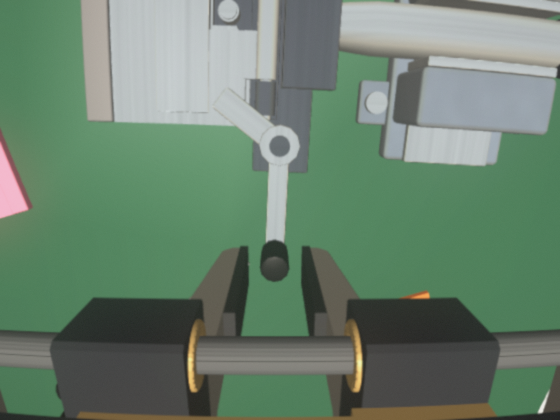

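```bash
python3 -m jog '[[[0,0,0.15],[0,0,0]],[[0,0,0.3],[0,0,0]],[[0,0,0.35],[0,0,0]],[[0,0,0.35],[0,0,0]],[[0,0.2,0.35],[0,0,0]],[[-0.1,0.3,0.1],[0,0,0]],[[0,0.3,0],[0,0,0]],[[0,0,0],[0,0,0]]]'
python3 - <<'E'
from h import *
st();im,c=snap('wrist','w17');print(proj(c,[*w(-11,0),.07]))
E
```

```text
t: 14.32
eef_pos: [0.6159, -0.1012, 0.2554]
orientation: [0.452, 0.537, -0.462, 0.541]
ft_force: [-0.4, 0.5, -0.3]
opening: 0.026
t 14.32 tcp [ 0.6159 -0.1012  0.2554] sc [  5.9 -35.7] turn cmd to align [0.031 0.015 3.044] F [-0.4  0.5 -0.3] op 0.026
[258.84683055 148.50945086]
```

View pics/w17.png

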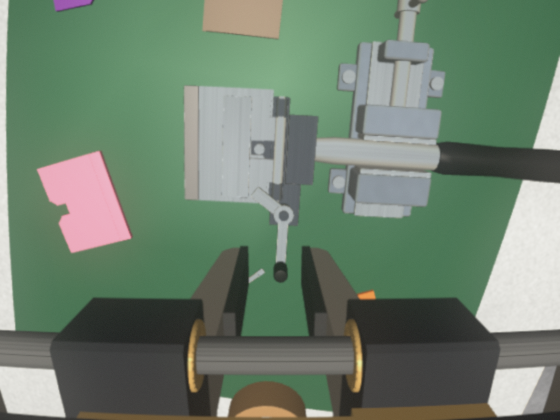

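```bash
python3 - <<'E'
from h import *
im,c=load('w17')
cv2.imwrite('pics/w17c.png',cv2.resize(im[75:285,175:325,::-1],None,fx=2.8,fy=2.8,interpolation=cv2.INTER_CUBIC))
for th in [0,.1,.2]: print(th,proj(c,[*w(16+55*np.sin(th),-62-55*np.cos(th)),.1005]))
print('pivot',proj(c,[*w(16,-62),.0765]))
print([proj(c,[*w(x,y),.067 if x<-80 else .065]).round(1).tolist() for x,y in [(-84,55),(-84,-55),(0,55),(0,-55)]])
# plate free edge (-46, +-48) at z .07 shut vs .08
print([proj(c,[*w(-46,y),z]).round(1).tolist() for y in (48,-48) for z in (.07,.075)])
E
```

```text
0 [280.76621268 275.997233  ]
0.1 [286.48573354 276.00719364]
0.2 [292.18437079 275.49477887]
pivot [283.58111725 214.16306687]
[[183.1, 85.4], [184.2, 199.9], [273.2, 89.5], [267.9, 203.5]]
[[223.1, 94.7], [222.4, 94.5], [221.6, 195.6], [220.8, 196.8]]
```

View pics/w17c.png

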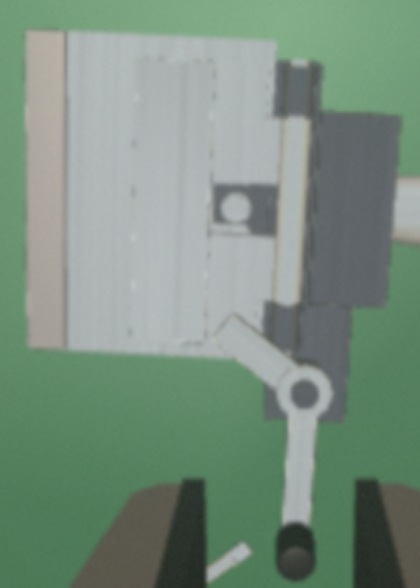

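The knob top at (280.7,275.7) matches θ=0, where I predicted (280.8,276.0). The blade corners match home within 1–2 px. One last side view to check the plate lies flat, then I hand in.

```bash
python3 - <<'E'
from h import *
im,c=snap('side','s18'); cv2.imwrite('pics/s18c.png',cv2.resize(im[180:280,240:370,::-1],None,fx=6,fy=6,interpolation=cv2.INTER_CUBIC))
st()
for y in (48,-48):
  for z in (.07,.075): 
    p=proj(c,[*w(-46,y),z]); print(y,z,p,(p-[240,180])*6)
E
```

```text
t 14.42 tcp [ 0.6157 -0.1048  0.2543] sc [  5.3 -39.3] turn cmd to align [0.036 0.016 3.049] F [ 0.6  1.1 -0.4] op 0.0261
48 0.07 [277.05773195 222.20051965] [222.34639167 253.2031179 ]
48 0.075 [277.09270218 220.71887229] [222.55621308 244.31323371]
-48 0.07 [285.36579902 243.53989084] [272.19479414 381.23934505]
-48 0.075 [285.42023636 242.02183501] [272.52141815 372.13101004]
```

View pics/s18c.png

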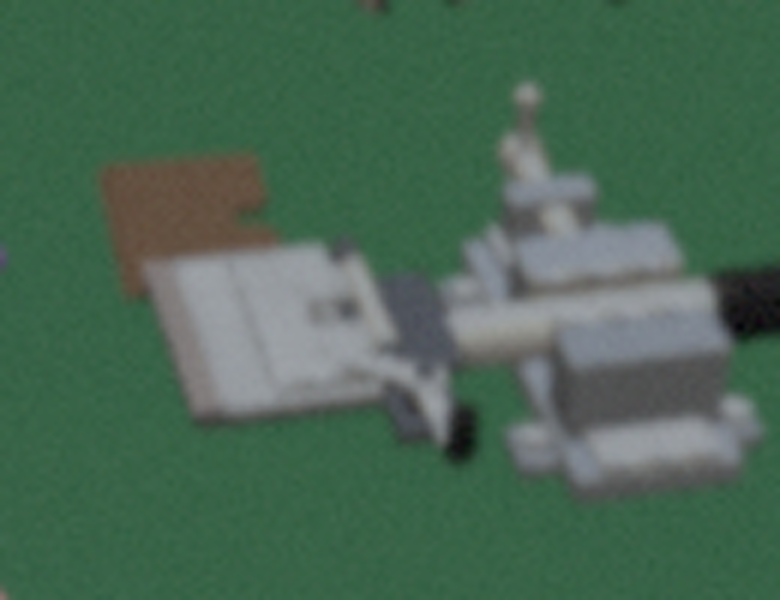

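The side view shows the plate flush: near corner around (272,388) against (272,381) predicted for shut, and not raised. The lever points straight out and the robot is clear. Handing in.

```bash
python3 -c "
from cell import ticket
print(ticket.close_job())"
```

```text
the job is handed in; nothing more can be done
None
```

The new blade is home in the scraper, the clamp plate is folded down on it and the lock lever is at its stop. I handed the job in at about 14.4 s; no verdict was reported.

**How it was done:**
- I nudged the blade left from its right edge. Then I pushed it home from the front with the fingers spread until it stopped against the shoulder at about 15–19 N.
- I swept the plate over from behind and pressed it flat; it stopped at 30 N with the fingertip at z = 70.3 mm.
- I guided the lever's knob round between the open fingers until it stopped at about 14 N.

**Last checks:**
- **Blade:** the notch measured within about 1 mm of the pin and 0.25° of square before the plate was shut. In the last wrist view the corners I checked still matched home within 2 pixels.
- **Clamp plate:** in the side view its near corner was about 1 pixel off the shut prediction, on the low side, so not raised. The wrist view alone is too coarse to tell a few millimetres of lift.
- **Lever:** the knob was where it should be for 0 rad, within 1 pixel.
- **Bystanders:** I touched nothing else on the bench, and the gripper was clear of everything when I handed in. I did not measure the bystanders' positions again at the end.

No check failed. The arm drifted by a few millimetres and about a degree between moves, so I corrected it as I went.

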